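Force-restart a bench test unit

ROBOT

A 6-joint arm with a two-finger parallel gripper is mounted at the origin on the work surface. World frame = base frame: x ahead of the robot, y to its left, z up, the work surface at z = 0. Lengths are in m, angles in degrees, forces in N, time in s.
With the tool pointing down it reaches from about 0.35 to 0.875 m from the base axis. Payload 4.2 kg.
Tool frame: the origin (TCP) lies between the finger pads; the fingertips stand 14 mm ahead of it and the grasp point (between the pads) lies 5 mm behind it; z points along the fingers, y is the line along which they close (so a half turn about z gives the same grasp; the last joint's range is limited). The gripper opens to 87 mm and grips with 3 to 60 N. Pads are 19 mm wide; open, the fingers measure 117 mm over their backs; the gripper's body (75 mm by 190 mm) begins 51 mm behind the grasp point.
Start: joints at [87.869, 22.042, 0.453, 0, -68.411, -14.817], TCP at [0.182, 0.598, 0.237] pointing down, gripper open.
Joint ranges: [-179.83, 179.83], [-69.29, 118.12], [-61.27, 80.66], [-181.25, 117.63], [-171.15, -9.14], [-177.46, 177.46]. Speed limits (degrees/s): [159.86, 159.86, 180, 180, 180, 180].

INTERFACE

Orientations are given as a 3x3 rotation matrix whose columns are the frame's x, y, z axes.
In Python, from station import * gives the robot as it stands. The module is installed in compiled form; this text tells all that it offers.
- The arm moves only by the tool play_rows, never from a script. Its argument "steps" is a list of rows, each an object of numbers: "ax", "ay", "az": the turn, a rotation vector about the tool's x, y, z in degrees; "dx", "dy", "dz": the shift along the tool's x, y, z in mm; "claw": the finger opening in mm, from 0 to 87. A call has 1 to 20 rows; each row shifts and turns the commanded pose from where the row before left it, along the tool's axes as they then stand; what a row does not reach is not made up. A row lasts 1/10 s, in which the tool goes at most 50 mm and 8.59 degrees, less where a joint would pass 70% of its speed; a pose out of reach is approached as far as the arm can. A call with a gripper value outside its range is refused whole. The fingers move at their own pace and stop on an object; the grip force is fixed at half the most. Time passes only in rows, so rows that do not move let the fingers close. It gives the time, the measured TCP pose, the force, the opening and the grip force at its end, in the units of the state.
- sense(): the state, without advancing time (a new reading comes with each control period).
- capture(name): name is "scene" or "top" or "wrist"; returns a dict with "frame" (420x560x3 uint8, blue, green, red), "range_z" (420x560 float32, m along the optical axis (not along the pixel's ray), 0 where there is no reading), "fx", "fy", "cx", "cy" (pixels), "k1" (the pictures are not rectified: a ray, as slopes to the right and down, at radius r is drawn at 1 + k1 r^2 times it, then the intrinsics apply), "xyz" and "rotation" of the camera in the world. Camera axes: x right, y down, z forward; pixel columns grow to the right and rows downward; lengths in m; the calibration is good to about 2 mm. A picture is of the moment at which its call begins.
- finish_job(): hands the job in; it is judged then, once.
The state is a dict: "time_s": time; "joints": joint angles; "joint_velocities": joint speeds; "effort": joint torques, N m; "tcp_pos": TCP position; "ee_rot": TCP orientation; "wrist_force": force on the tool from outside, world axes, zero at the start; "moment": the same for the moment, N m; "gripper_width": opening from 0.0 (shut) to 1.0 (fully open); "gripper_force": force on a finger pad.
Only numpy, scipy, OpenCV 4.12 (cv2) and the standard library are available. Lean on these libraries where they do the work, as an engineer would, in place of code of your own. Each camera call takes 0.05 s, during which the arm holds its last target. There are 200 camera calls.

TASK

The test unit on the repair bench has hung: press its round key and then its long bar key, one at a time, letting each come back up. Then take the stylus out of its stand, reach its tip down the hole in the unit's top and press the recessed restart button fully down; finish while still gripping the stylus and holding that button down. Do not press the square key, and leave the spool, the jar and the multimeter where they are.

Things in the scene. Friction and masses are not known exactly. Their poses are not given: they have to be found in the camera images.
- unit: fixed white box, 160 (x) x 240 (y) x 60 mm high, flat top; origin at the centre of its underside, z up. On top: display (raised under 3 mm) at +x, +y; the hole at +x, -y; on the robot's side (-x) three keys in a row at x = -40 mm, y = -55, 0, +55 mm, each on a metal plate 42 x 36 x 4 mm; which key is where varies
- well_mouth (a point): centre of the mouth of the only hole in the unit's top, at x = 40 mm, y = -60 mm, z = 60 mm in the unit's frame. Round, vertical, 15 mm diameter, 32 mm deep, closed at the bottom; the restart button is at its bottom
- restart (a joint): recessed restart button, a white cap 11 mm in diameter, at the bottom of the hole; 0 = released, up to 0.006 m = fully down (spring return, about 1.2 N to start and 4 N fully down). Fingers do not fit in the hole
- restart_top (a point): centre of the restart button's top face; moves down with it. 20 mm below the unit's top face when released, 26 mm when fully down
- key_round (a joint): key cap, black plastic: round, 22 mm diameter; 0 = released, up to 0.005 m = fully down (spring return, about 1.2 N to start and 4 N fully down)
- key_round_top (a point): centre of the top face of the round key's cap; moves down with it. 12 mm above the unit's top face when released, 7 mm when fully down
- key_bar (a joint): key cap, black plastic: long bar, 34 mm (unit's x) by 12 mm (unit's y); 0 = released, up to 0.005 m = fully down (spring return, about 1.2 N to start and 4 N fully down)
- key_bar_top (a point): centre of the top face of the long bar key's cap; moves down with it. 12 mm above the unit's top face when released, 7 mm when fully down
- key_square (a joint): key cap, black plastic: square, 22 mm side; 0 = released, up to 0.005 m = fully down (spring return, about 1.2 N to start and 4 N fully down). Not to be pressed
- key_square_top (a point): centre of the top face of the square key's cap; moves down with it. 12 mm above the unit's top face when released, 7 mm when fully down
- stand: fixed aluminium block 64 x 64 x 60 mm, origin at the centre of its underside; a vertical hole in the middle of its top (12 mm diameter, 56 mm deep) holds the stylus. It stands to the left or to the right of the unit, the spool on the other side
- stylus: loose stylus like a test probe, about 40 g, standing tip down in the stand. Origin at its tip, z up its length: white shaft 7 mm diameter, 0 to 50 mm; black disc 26 mm diameter, 50 to 54 mm, resting on the stand's top (tip 10 mm above the bench); black round handle 16 mm diameter, 54 to 110 mm. Grip the handle just above the disc, which then carries the push
- stylus_tip (a point): the tip of the stylus (the body's origin)
- spool: bystander: steel solder spool, standing on end, flanges 60 mm diameter, 44 mm high; origin at the centre of its underside
- jar: bystander: small closed jar, 52 mm diameter, 55 mm high, standing beyond the unit; origin at the centre of its underside
- meter: bystander: hand multimeter lying on its back beyond the unit, 170 x 85 x 36 mm; origin at the centre of its underside, x along its length

How it is judged (in metres and radians):
On the way, in this order (a step that is already met when the one before it is completed fails the run):
1. the round key is pressed down (at least 3.5 of its 5 mm) (value of joint key_round above 0.0035 m and value of joint key_bar below 0.002 m), for 0.05 s.
2. the bar key is pressed down (at least 3.5 of its 5 mm) with the round key back up (value of joint key_bar above 0.0035 m and value of joint key_round below 0.002 m), for 0.05 s.
3. the stylus, gripped by the robot, holds the restart button down (value of joint restart above 0.0045 m and distance between stylus_tip and restart_top below 0.006 m and contact force between stylus and unit above 1 N and contact force between the fingers and stylus above 1 N), for 0.2 s.
At the end, for the whole second after the job is handed in: Through the last second the stylus, in the robot's fingers, holds the restart button down by at least 4.5 of its 6 mm, its tip within 6 mm of the button's top centre and pressing with more than 1 N; the three keys are up (within 2 mm) (all of step 3 and value of joint each of key_round, key_bar, key_square below 0.002 m); the arm keeps its last pose, push and grip.
It fails at once if the square key is pressed (2.5 mm or more) (value of joint key_square above 0.0025 m).
It fails at once if the round and bar keys are down together (value of joint each of key_round, key_bar above 0.0025 m).
It fails at once if the spool is moved by more than 30 mm (distance of spool from where it was at the start of the episode above 0.03 m).
It fails at once if the jar is moved by more than 30 mm (distance of jar from where it was at the start of the episode above 0.03 m).
It fails at once if the meter is moved by more than 30 mm (distance of meter from where it was at the start of the episode above 0.03 m).
It also fails if it takes over 51 s, if anything falls off the work surface, if the arm or the gripper's body presses on something with over 40 N, if the wrist force passes 120 N, or if a joint passes its speed limit or range.

## Working session

There is one attempt and no reset: what is moved stays moved. The work goes in short steps, Python scripts to look and compute and a tool call to move; the robot and the scene stay as the last step left them, time stands still between calls to the robot, and variables do not carry over. Pictures are saved under pics/ and viewed, at most 10 in all, crops included, and the job is handed in when it is done.

Besides the shell and the picture viewer there is one more tool, called after "Call:" as name(argument=value, ...) on one line, values as JSON. play_rows: Moves the arm, as the interface text tells. Its arguments: {"type":"object","properties":{"steps":{"type":"array"}},"required":["steps"]}

```bash
mkdir -p pics; cat > h.py <<'E'
from station import *
import numpy as np, cv2
def save(c,n): cv2.imwrite('pics/'+n+'.png',c['frame'])
def world(c,u,v,z=None):
    """pixel -> world; by depth if z None else intersect plane z"""
    u=np.atleast_1d(np.asarray(u,float));v=np.atleast_1d(np.asarray(v,float))
    K=np.array([[c['fx'],0,c['cx']],[0,c['fy'],c['cy']],[0,0,1]])
    xd=(u-c['cx'])/c['fx'];yd=(v-c['cy'])/c['fy'];x,y=xd.copy(),yd.copy()
    for _ in range(20):
        s=1+c['k1']*(x*x+y*y);x,y=xd/s,yd/s
    d=np.stack([x,y,np.ones_like(x)],1);R=np.asarray(c['rotation']);o=np.asarray(c['xyz'])
    w=d@R.T
    if z is None: t=c['range_z'][np.round(v).astype(int),np.round(u).astype(int)]
    else: t=(z-o[2])/w[:,2]
    return o+w*t[:,None]
def cloud(c):
    vv,uu=np.mgrid[0:420,0:560]
    P=world(c,uu.ravel(),vv.ravel());P[c['range_z'].ravel()==0]=np.nan
    return P.reshape(420,560,3)
E
python3 - <<'E'
from h import *
s=sense();print(s)
for n in('scene','top','wrist'):
    c=capture(n);save(c,n+'0');print(n,c['xyz'],np.round(c['rotation'],3).tolist(),c['fx'],c['k1'])
a=[cv2.imread(f'pics/{n}0.png') for n in('scene','top')]
E
```

```text
{'time_s': 0.0, 'joints': array([ 8.78692205e+01,  2.20907394e+01,  3.79097122e-01, -2.93899195e-02,
       -6.84114373e+01, -1.48169340e+01]), 'joint_velocities': array([-0.03333269,  0.00386038, -0.00127845, -0.08030645,  0.02749247,
        0.07881531]), 'effort': array([ 8.60521159e-04, -3.90666282e+01,  1.87398505e+01,  4.21958819e+00,
        1.09312608e-02, -1.91506911e-04]), 'tcp_pos': array([0.18199459, 0.59730869, 0.23545411]), 'ee_rot': array([[ 9.56516010e-01, -2.91679298e-01, -5.56504978e-04],
       [-2.91679816e-01, -9.56513645e-01, -2.12887882e-03],
       [ 8.86452766e-05,  2.19862795e-03, -9.99997579e-01]]), 'wrist_force': array([0.37505126, 0.21435998, 0.30629238]), 'moment': array([0.01426777, 0.04404278, 0.01259287]), 'gripper_force': 0.0, 'gripper_width': 1.0011080460954664}
scene [1.09848613 0.46688002 0.53274454] [[-0.676, 0.44, -0.592], [0.737, 0.378, -0.561], [-0.023, -0.815, -0.579]] 419.74734571663424 0.03496524408343211
top [4.36230605e-01 6.29686357e-04 9.73753980e-01] [[0.029, -0.983, 0.181], [-0.999, -0.027, 0.017], [-0.012, -0.182, -0.983]] 464.2407994540813 0.00989493858503537
wrist [0.2566229  0.57470645 0.38373995] [[-0.292, -0.916, -0.273], [-0.956, 0.28, 0.082], [0.001, 0.286, -0.958]] 334.0379483661467 -0.011492885197996319
```

View pics/top0.png

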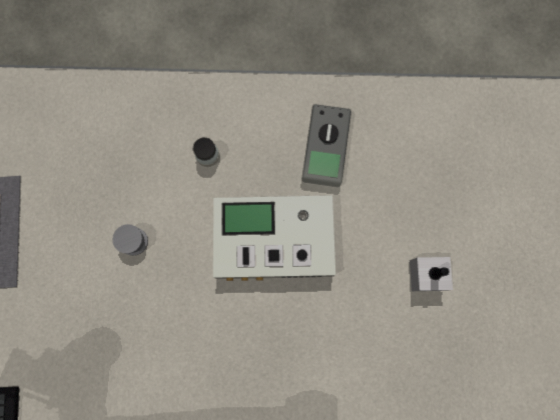

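View pics/scene0.png

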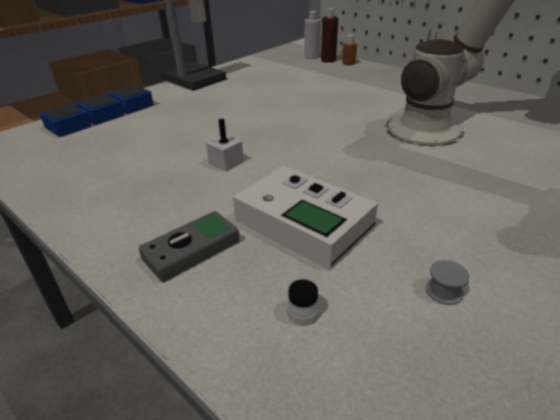

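Top view: bar key at (246,256), square at (274,255), round at (302,255), hole at (303,215), stand around (434,273) on the right with the stylus disc at (435,273), and the spool at left (129,240). Scene view agrees. Next I measure.

```bash
python3 - <<'E'
from h import *
np.set_printoptions(precision=4,suppress=True)
for n,pts in (('top',dict(bar=(246,256),sq=(274,255),rnd=(302,255),hole=(303,215),disc=(435,273),jar=(205,149),spool=(129,240))),('scene',dict(rnd=(295,180),sq=(316,188.5),bar=(339,198),hole=(268,198)))):
    c=capture(n);P=cloud(c)
    for k,(u,v) in pts.items():
        z={'hole':.06,'disc':.064,'jar':.055,'spool':.044}.get(k,.072)
        print(n,k,world(c,u,v,z)[0],P[int(v),int(u)])
    for nm,x0,x1,y0,y1,zl,zh in(('unit',.3,.65,-.18,.2,.05,.066),('stand',.3,.65,-.5,-.22,.05,.062),('handle',.3,.65,-.5,-.22,.075,.13),('handletop',.3,.65,-.5,-.22,.113,.13)):
        m=(P[...,0]>x0)&(P[...,0]<x1)&(P[...,1]>y0)&(P[...,1]<y1)&(P[...,2]>zl)&(P[...,2]<zh)
        Q=P[m]
        if len(Q)>3:
            (cx,cy),(w,h),a=cv2.minAreaRect((Q[:,:2]*1000).astype(np.float32));print(n,nm,len(Q),(cx,cy),(w,h),a,np.median(Q[:,2]))
E
```

```text
top bar [0.5243 0.078  0.072 ] [0.5244 0.078  0.0714]
top sq [0.5278 0.0235 0.072 ] [0.5279 0.0235 0.071 ]
top rnd [ 0.5293 -0.0309  0.072 ] [ 0.5293 -0.0309  0.0719]
top hole [ 0.6109 -0.0317  0.06  ] [ 0.6144 -0.0324  0.0415]
top disc [ 0.5025 -0.2896  0.064 ] [ 0.5011 -0.2833  0.0837]
top jar [0.7455 0.1738 0.055 ] [0.7461 0.1741 0.0533]
top spool [0.5529 0.3186 0.044 ] [0.5528 0.3186 0.0442]
top unit 9162 (567.7823486328125, 27.3846435546875) (161.1154327392578, 240.63040161132812) 2.5571908950805664 0.05988186865076406
top stand 904 (502.31524658203125, -290.5680847167969) (63.98881530761719, 65.25827026367188) 2.3313562870025635 0.05901816301882934
top handle 120 (502.245849609375, -290.0372619628906) (14.967833518981934, 14.828299522399902) 73.9279556274414 0.115652141587549
top handletop 65 (502.40216064453125, -290.19293212890625) (14.755217552185059, 14.441707611083984) 73.92794799804688 0.11883126890856033
scene rnd [ 0.5398 -0.0206  0.072 ] [ 0.5393 -0.0211  0.0715]
scene sq [0.5369 0.0327 0.072 ] [0.5349 0.031  0.0715]
scene bar [0.5345 0.0875 0.072 ] [0.5315 0.0855 0.0696]
scene hole [ 0.6117 -0.0297  0.06  ] [ 0.6066 -0.0349  0.055 ]
scene unit 5722 (569.478515625, 27.589561462402344) (163.40138244628906, 243.86997985839844) 2.62835431098938 0.05941667480360541
scene stand 355 (504.0497741699219, -287.72625732421875) (67.80786895751953, 69.13172149658203) 0.6930186152458191 0.05836264184072654
scene handle 124 (504.7125549316406, -288.6378173828125) (16.047168731689453, 16.500049591064453) 26.812841415405273 0.10167121081328931
scene handletop 32 (504.6065673828125, -288.8531799316406) (15.6254243850708, 14.601690292358398) 26.66318130493164 0.11893878324443308
```

Call:
play_rows(steps=[{"az": -6.5, "claw": 0}, {"az": -6.5, "claw": 0}, {"az": -6.6, "claw": 0}, {"dx": 18.8, "dy": 37.8, "claw": 0}, {"dx": 18.8, "dy": 37.8, "claw": 0}, {"dx": 18.8, "dy": 37.8, "claw": 0}, {"dx": 18.8, "dy": 37.8, "claw": 0}, {"dx": 18.8, "dy": 37.8, "claw": 0}, {"dx": 18.8, "dy": 37.8, "claw": 0}, {"dx": 18.8, "dy": 37.8, "claw": 0}, {"dx": 18.8, "dy": 37.8, "claw": 0}, {"dx": 18.8, "dy": 37.8, "claw": 0}, {"dx": 18.8, "dy": 37.8, "claw": 0}, {"dx": 18.8, "dy": 37.8, "claw": 0}, {"dx": 18.8, "dy": 37.8, "claw": 0}, {"dx": 18.8, "dy": 37.8, "claw": 0}, {"dx": 18.8, "dy": 37.8, "claw": 0}, {"dx": 18.8, "dy": 37.8, "claw": 0}, {"dx": 18.8, "dy": 37.8, "claw": 0}, {"dx": 18.8, "dy": 37.8, "claw": 0}])

```text
invalid input at $.steps[0]: expected keys ax, ay, az, dx, dy, dz, claw
```

```bash
python3 - <<'E'
from h import *
np.set_printoptions(precision=4,suppress=True)
c=capture('wrist');save(c,'w1');s=sense();print(s['time_s'],s['tcp_pos'],s['ee_rot'],s['wrist_force'],s['gripper_width'],c['xyz'],c['rotation'])
E
```

```text
0.3 [0.1821 0.5977 0.2362] [[ 0.9566 -0.2915 -0.0001]
 [-0.2915 -0.9566 -0.0007]
 [ 0.0001  0.0008 -1.    ]] [ 0.3515  0.5292 -0.176 ] 0.999255330860373 [0.2567 0.5748 0.3842] [[-0.2919 -0.9166 -0.2733]
 [-0.9564  0.2798  0.0833]
 [ 0.0001  0.2857 -0.9583]]
```

View pics/w1.png

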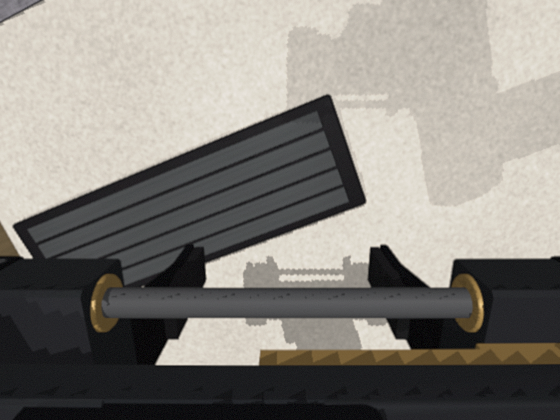

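The move was refused because every key is required. The wrist view shows a mat, with the fingers at the bottom of the image (around rows 250–340), so the arm is still at its start. I'll resend it with all keys.

Call:
play_rows(steps=[{"ax": 0, "ay": 0, "az": -6.5, "dx": 0, "dy": 0, "dz": 0, "claw": 0}, {"ax": 0, "ay": 0, "az": -6.5, "dx": 0, "dy": 0, "dz": 0, "claw": 0}, {"ax": 0, "ay": 0, "az": -6.6, "dx": 0, "dy": 0, "dz": 0, "claw": 0}, {"ax": 0, "ay": 0, "az": 0, "dx": 18.8, "dy": 37.8, "dz": 0, "claw": 0}, {"ax": 0, "ay": 0, "az": 0, "dx": 18.8, "dy": 37.8, "dz": 0, "claw": 0}, {"ax": 0, "ay": 0, "az": 0, "dx": 18.8, "dy": 37.8, "dz": 0, "claw": 0}, {"ax": 0, "ay": 0, "az": 0, "dx": 18.8, "dy": 37.8, "dz": 0, "claw": 0}, {"ax": 0, "ay": 0, "az": 0, "dx": 18.8, "dy": 37.8, "dz": 0, "claw": 0}, {"ax": 0, "ay": 0, "az": 0, "dx": 18.8, "dy": 37.8, "dz": 0, "claw": 0}, {"ax": 0, "ay": 0, "az": 0, "dx": 18.8, "dy": 37.8, "dz": 0, "claw": 0}, {"ax": 0, "ay": 0, "az": 0, "dx": 18.8, "dy": 37.8, "dz": 0, "claw": 0}, {"ax": 0, "ay": 0, "az": 0, "dx": 18.8, "dy": 37.8, "dz": 0, "claw": 0}, {"ax": 0, "ay": 0, "az": 0, "dx": 18.8, "dy": 37.8, "dz": 0, "claw": 0}, {"ax": 0, "ay": 0, "az": 0, "dx": 18.8, "dy": 37.8, "dz": 0, "claw": 0}, {"ax": 0, "ay": 0, "az": 0, "dx": 18.8, "dy": 37.8, "dz": 0, "claw": 0}, {"ax": 0, "ay": 0, "az": 0, "dx": 18.8, "dy": 37.8, "dz": 0, "claw": 0}, {"ax": 0, "ay": 0, "az": 0, "dx": 18.8, "dy": 37.8, "dz": 0, "claw": 0}, {"ax": 0, "ay": 0, "az": 0, "dx": 18.8, "dy": 37.8, "dz": 0, "claw": 0}, {"ax": 0, "ay": 0, "az": 0, "dx": 18.8, "dy": 37.8, "dz": 0, "claw": 0}, {"ax": 0, "ay": 0, "az": 0, "dx": 18.8, "dy": 37.8, "dz": 0, "claw": 0}])

```text
time_s: 2.3
tcp_pos: [0.5318, -0.031, 0.2367]
ee_rot: [[0.999, 0.046, 0.0], [0.046, -0.999, 0.0], [0.0, -0.0, -1.0]]
wrist_force: [0.5, 1.2, 0.4]
gripper_width: 0.007
gripper_force: 0.0
```

```bash
python3 - <<'E'
from h import *
np.set_printoptions(precision=4,suppress=True)
c=capture('wrist');save(c,'w2');s=sense();print(s['time_s'],s['tcp_pos'],s['ee_rot'],s['wrist_force'],s['gripper_width'],c['xyz'])
E
```

```text
2.35 [ 0.5342 -0.0349  0.2364] [[ 0.9991  0.0423  0.0011]
 [ 0.0423 -0.9991 -0.0021]
 [ 0.001   0.0021 -1.    ]] [ 4.369  -2.2064  2.0089] 0.002616455646948715 [ 0.6096 -0.0275  0.3849]
```

View pics/w2.png

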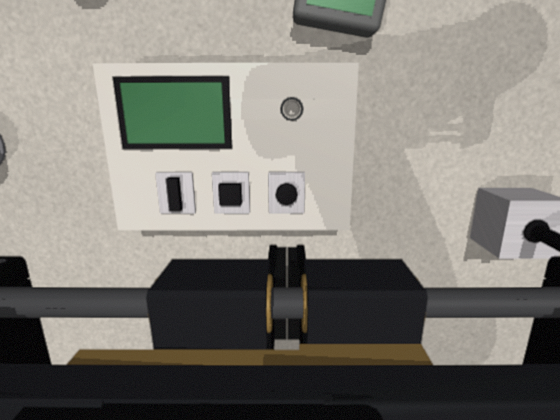

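Wrist view: round key (287,194), square (231,194), bar (175,194), hole (291,108), stand at right with the disc around (538,232); the closed fingers sit over the round key's column. Now I locate these again from the settled pose.

```bash
python3 - <<'E'
from h import *
np.set_printoptions(precision=4,suppress=True)
c=capture('wrist');s=sense();print(s['tcp_pos'],s['ee_rot'][:,0],s['wrist_force'])
P=cloud(c);g=cv2.cvtColor(c['frame'],cv2.COLOR_BGR2GRAY)
for k,(u,v) in dict(rnd=(287,194),sq=(231,194),bar=(175,194)).items():
    w=g[v-22:v+22,u-20:u+20]; n,l,st,ce=cv2.connectedComponentsWithStats((w<70).astype(np.uint8)*255)
    i=1+np.argmax(st[1:,4]);uu,vv=ce[i]+[u-20,v-22];print(k,uu,vv,world(c,uu,vv,.072)[0],P[int(vv),int(uu)])
print('hole',world(c,291.5,108,.06))
m=(P[...,0]>.3)&(P[...,0]<.65)&(P[...,1]>-.18)&(P[...,1]<.2)&(P[...,2]>.055)&(P[...,2]<.066);print(cv2.minAreaRect((P[m][:,:2]*1000).astype(np.float32)),np.median(P[m][:,2]))
E
```

```text
[ 0.5327 -0.0329  0.236 ] [ 0.9992  0.0408 -0.0002] [-0.5337  0.3592  0.0748]
rnd 281.6470588235294 196.28851540616247 [ 0.5319 -0.0304  0.072 ] [ 0.5324 -0.0298  0.0729]
sq 225.38144329896906 196.43298969072166 [0.5295 0.0238 0.072 ] [0.5302 0.024  0.0734]
bar 169.49539170506912 196.53225806451613 [0.5271 0.0778 0.072 ] [0.5276 0.0783 0.072 ]
hole [[ 0.6139 -0.0364  0.06  ]]
((567.9175415039062, 26.656204223632812), (161.4123992919922, 241.23818969726562), 2.6808438301086426) 0.060539600961307505
```

Call:
play_rows(steps=[{"ax": 0, "ay": 0, "az": 0, "dx": -2, "dy": -2.5, "dz": 20, "claw": 0}, {"ax": 0, "ay": 0, "az": 0, "dx": 0, "dy": 0, "dz": 35, "claw": 0}, {"ax": 0, "ay": 0, "az": 0, "dx": 0, "dy": 0, "dz": 35, "claw": 0}, {"ax": 0, "ay": 0, "az": 0, "dx": 0, "dy": 0, "dz": 30, "claw": 0}, {"ax": 0, "ay": 0, "az": 0, "dx": 0, "dy": 0, "dz": 15, "claw": 0}, {"ax": 0, "ay": 0, "az": 0, "dx": 0, "dy": 0, "dz": 8, "claw": 0}, {"ax": 0, "ay": 0, "az": 0, "dx": 0, "dy": 0, "dz": 3, "claw": 0}, {"ax": 0, "ay": 0, "az": 0, "dx": 0, "dy": 0, "dz": 0, "claw": 0}, {"ax": 0, "ay": 0, "az": 0, "dx": 0, "dy": 0, "dz": 0, "claw": 0}])

```text
time_s: 3.3
tcp_pos: [0.5298, -0.0267, 0.0916]
ee_rot: [[0.999, 0.047, 0.002], [0.047, -0.999, 0.0], [0.002, -0.0, -1.0]]
wrist_force: [0.0, -0.3, 0.7]
gripper_width: 0.004
gripper_force: 0.0
```

Call:
play_rows(steps=[{"ax": 0, "ay": 0, "az": 0, "dx": 0, "dy": 0, "dz": 2, "claw": 0}, {"ax": 0, "ay": 0, "az": 0, "dx": 0, "dy": 0, "dz": 2, "claw": 0}, {"ax": 0, "ay": 0, "az": 0, "dx": 0, "dy": 0, "dz": 0, "claw": 0}, {"ax": 0, "ay": 0, "az": 0, "dx": 0, "dy": 0, "dz": 0, "claw": 0}])

```text
time_s: 3.7
tcp_pos: [0.529, -0.0269, 0.0866]
ee_rot: [[0.999, 0.046, 0.0], [0.046, -0.999, -0.0], [0.0, 0.0, -1.0]]
wrist_force: [0.8, -0.1, -0.2]
gripper_width: 0.006
gripper_force: 0.0
```

Call:
play_rows(steps=[{"ax": 0, "ay": 0, "az": 0, "dx": 1.5, "dy": 3, "dz": 0, "claw": 0}, {"ax": 0, "ay": 0, "az": 0, "dx": 0, "dy": 0, "dz": 1, "claw": 0}, {"ax": 0, "ay": 0, "az": 0, "dx": 0, "dy": 0, "dz": 1, "claw": 0}, {"ax": 0, "ay": 0, "az": 0, "dx": 0, "dy": 0, "dz": 1, "claw": 0}, {"ax": 0, "ay": 0, "az": 0, "dx": 0, "dy": 0, "dz": 0, "claw": 0}, {"ax": 0, "ay": 0, "az": 0, "dx": 0, "dy": 0, "dz": 0, "claw": 0}])

```text
time_s: 4.3
tcp_pos: [0.531, -0.0299, 0.0838]
ee_rot: [[0.999, 0.046, 0.001], [0.046, -0.999, -0.0], [0.001, 0.0, -1.0]]
wrist_force: [1.8, -1.8, 2.9]
gripper_width: 0.007
gripper_force: 1.2
```

Call:
play_rows(steps=[{"ax": 0, "ay": 0, "az": 0, "dx": 0, "dy": 0, "dz": 1, "claw": 0}, {"ax": 0, "ay": 0, "az": 0, "dx": 0, "dy": 0, "dz": 1, "claw": 0}, {"ax": 0, "ay": 0, "az": 0, "dx": 0, "dy": 0, "dz": 0, "claw": 0}, {"ax": 0, "ay": 0, "az": 0, "dx": 0, "dy": 0, "dz": 0, "claw": 0}])

```text
time_s: 4.7
tcp_pos: [0.531, -0.0298, 0.0818]
ee_rot: [[0.999, 0.046, 0.001], [0.046, -0.999, -0.0], [0.001, 0.0, -1.0]]
wrist_force: [1.0, -2.5, 3.7]
gripper_width: 0.002
gripper_force: 1.8
```

Call:
play_rows(steps=[{"ax": 0, "ay": 0, "az": 0, "dx": 0, "dy": 0, "dz": 1, "claw": 0}, {"ax": 0, "ay": 0, "az": 0, "dx": 0, "dy": 0, "dz": 0.5, "claw": 0}, {"ax": 0, "ay": 0, "az": 0, "dx": 0, "dy": 0, "dz": 0, "claw": 0}])

```text
time_s: 5.0
tcp_pos: [0.531, -0.0299, 0.0813]
ee_rot: [[0.999, 0.047, 0.001], [0.047, -0.999, -0.0], [0.001, 0.0, -1.0]]
wrist_force: [-1.4, -3.2, 10.9]
gripper_width: 0.005
gripper_force: 5.2
```

Call:
play_rows(steps=[{"ax": 0, "ay": 0, "az": 0, "dx": 0, "dy": 0, "dz": -20, "claw": 0}, {"ax": 0, "ay": 0, "az": 0, "dx": 0, "dy": 0, "dz": -15, "claw": 0}, {"ax": 0, "ay": 0, "az": 0, "dx": 0, "dy": -30, "dz": 0, "claw": 0}, {"ax": 0, "ay": 0, "az": 0, "dx": 0, "dy": -40, "dz": 0, "claw": 0}, {"ax": 0, "ay": 0, "az": 0, "dx": 0, "dy": -28.5, "dz": 0, "claw": 0}, {"ax": 0, "ay": 0, "az": 0, "dx": 0, "dy": -10, "dz": 0, "claw": 0}, {"ax": 0, "ay": 0, "az": 0, "dx": 0, "dy": 0, "dz": 0, "claw": 0}, {"ax": 0, "ay": 0, "az": 0, "dx": 0, "dy": 0, "dz": 15, "claw": 0}, {"ax": 0, "ay": 0, "az": 0, "dx": 0, "dy": 0, "dz": 9, "claw": 0}, {"ax": 0, "ay": 0, "az": 0, "dx": 0, "dy": 0, "dz": 3, "claw": 0}, {"ax": 0, "ay": 0, "az": 0, "dx": 0, "dy": 0, "dz": 0, "claw": 0}, {"ax": 0, "ay": 0, "az": 0, "dx": 0, "dy": 0, "dz": 0, "claw": 0}])

```text
time_s: 6.2
tcp_pos: [0.5259, 0.0782, 0.0883]
ee_rot: [[0.999, 0.046, 0.0], [0.046, -0.999, 0.0], [0.0, -0.0, -1.0]]
wrist_force: [0.5, 0.0, 0.6]
gripper_width: 0.008
gripper_force: 0.0
```

Call:
play_rows(steps=[{"ax": 0, "ay": 0, "az": 0, "dx": 0, "dy": 0, "dz": 2, "claw": 0}, {"ax": 0, "ay": 0, "az": 0, "dx": 0, "dy": 0, "dz": 2, "claw": 0}, {"ax": 0, "ay": 0, "az": 0, "dx": 0, "dy": 0, "dz": 1, "claw": 0}, {"ax": 0, "ay": 0, "az": 0, "dx": 0, "dy": 0, "dz": 1, "claw": 0}, {"ax": 0, "ay": 0, "az": 0, "dx": 0, "dy": 0, "dz": 1, "claw": 0}, {"ax": 0, "ay": 0, "az": 0, "dx": 0, "dy": 0, "dz": 0.8, "claw": 0}, {"ax": 0, "ay": 0, "az": 0, "dx": 0, "dy": 0, "dz": 0, "claw": 0}, {"ax": 0, "ay": 0, "az": 0, "dx": 0, "dy": 0, "dz": 0, "claw": 0}])

```text
time_s: 7.0
tcp_pos: [0.5262, 0.0786, 0.0814]
ee_rot: [[0.999, 0.047, 0.001], [0.047, -0.999, -0.0], [0.001, 0.0, -1.0]]
wrist_force: [-1.3, -0.8, 8.1]
gripper_width: 0.005
gripper_force: 3.9
```

Call:
play_rows(steps=[{"ax": 0, "ay": 0, "az": 0, "dx": 0, "dy": 0, "dz": -20, "claw": 0}, {"ax": 0, "ay": 0, "az": 0, "dx": 0, "dy": 0, "dz": -40, "claw": 0}, {"ax": 0, "ay": 0, "az": 0, "dx": 0, "dy": 0, "dz": -45, "claw": 50}, {"ax": 0, "ay": 0, "az": 0, "dx": 0, "dy": 0, "dz": -45, "claw": 50}, {"ax": 0, "ay": 0, "az": 0, "dx": -12, "dy": 40, "dz": 0, "claw": 50}, {"ax": 0, "ay": 0, "az": 0, "dx": -12, "dy": 40, "dz": 0, "claw": 50}, {"ax": 0, "ay": 0, "az": 0, "dx": -12, "dy": 40, "dz": 0, "claw": 50}, {"ax": 0, "ay": 0, "az": 0, "dx": -12, "dy": 40, "dz": 0, "claw": 50}, {"ax": 0, "ay": 0, "az": 0, "dx": -12, "dy": 40, "dz": 0, "claw": 50}, {"ax": 0, "ay": 0, "az": 0, "dx": -12, "dy": 40, "dz": 0, "claw": 50}, {"ax": 0, "ay": 0, "az": 0, "dx": -12, "dy": 40, "dz": 0, "claw": 50}, {"ax": 0, "ay": 0, "az": 0, "dx": -12, "dy": 40, "dz": 0, "claw": 50}, {"ax": 0, "ay": 0, "az": 0, "dx": -12, "dy": 30, "dz": 0, "claw": 50}, {"ax": 0, "ay": 0, "az": 0, "dx": -5, "dy": 14, "dz": 0, "claw": 50}, {"ax": 0, "ay": 0, "az": 0, "dx": 0, "dy": 0, "dz": 0, "claw": 50}, {"ax": 0, "ay": 0, "az": 0, "dx": 0, "dy": 0, "dz": 0, "claw": 50}, {"ax": 0, "ay": 0, "az": 0, "dx": 0, "dy": 0, "dz": 0, "claw": 50}])

```text
time_s: 8.7
tcp_pos: [0.4298, -0.2894, 0.23]
ee_rot: [[0.999, 0.047, -0.0], [0.047, -0.999, 0.001], [-0.0, -0.001, -1.0]]
wrist_force: [0.2, 0.4, -0.6]
gripper_width: 0.573
gripper_force: 0.0
```

```bash
python3 - <<'E'
from h import *
np.set_printoptions(precision=4,suppress=True)
c=capture('wrist');save(c,'w3');s=sense();print(s['time_s'],s['tcp_pos'],s['ee_rot'][:,0],s['wrist_force'],s['gripper_width'])
P=cloud(c)
for zl,zh in((.05,.0625),(.075,.13),(.112,.13)):
    m=(P[...,0]>.44)&(P[...,0]<.58)&(P[...,1]>-.36)&(P[...,1]<-.22)&(P[...,2]>zl)&(P[...,2]<zh);Q=P[m];print(len(Q),cv2.minAreaRect((Q[:,:2]*1000).astype(np.float32)),np.median(Q[:,2]),np.percentile(Q[:,2],95))
E
```

```text
8.75 [ 0.4299 -0.2894  0.2301] [ 0.9989  0.0476 -0.0002] [0.5005 0.4481 0.0145] 0.571970351973839
4444 ((502.1211853027344, -290.6015625), (64.07833862304688, 64.18440246582031), 2.688955068588257) 0.06008856422396941 0.06132129939998192
355 ((502.0818176269531, -290.63909912109375), (15.05950927734375, 14.960046768188477), 66.23764038085938) 0.11986933691179447 0.12105520578705528
355 ((502.0818176269531, -290.63909912109375), (15.05950927734375, 14.960046768188477), 66.23764038085938) 0.11986933691179447 0.12105520578705528
```

View pics/w3.png

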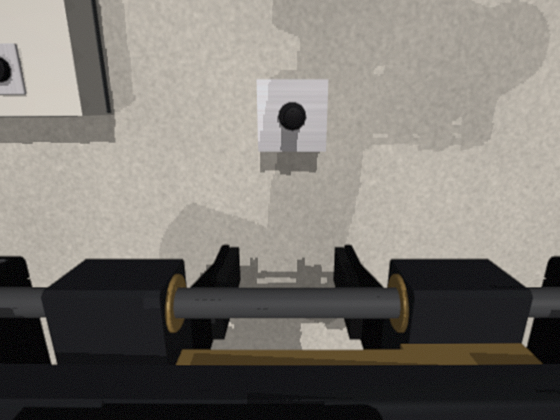

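Wrist view: handle top at (291,116) centred on the stand, whose top spans about (257–328, 79–152). The stylus axis is near (0.502, −0.2906). Approaching.

Call:
play_rows(steps=[{"ax": 0, "ay": 0, "az": 0, "dx": 30, "dy": 2.6, "dz": 0, "claw": 50}, {"ax": 0, "ay": 0, "az": 0, "dx": 30, "dy": 2, "dz": 0, "claw": 50}, {"ax": 0, "ay": 0, "az": 0, "dx": 12, "dy": 0, "dz": 10, "claw": 50}, {"ax": 0, "ay": 0, "az": 0, "dx": 0, "dy": 0, "dz": 35, "claw": 50}, {"ax": 0, "ay": 0, "az": 0, "dx": 0, "dy": 0, "dz": 35, "claw": 50}, {"ax": 0, "ay": 0, "az": 0, "dx": 0, "dy": 0, "dz": 35, "claw": 50}, {"ax": 0, "ay": 0, "az": 0, "dx": 0, "dy": 0, "dz": 20, "claw": 50}, {"ax": 0, "ay": 0, "az": 0, "dx": 0, "dy": 0, "dz": 8, "claw": 50}, {"ax": 0, "ay": 0, "az": 0, "dx": 0, "dy": 0, "dz": 0, "claw": 50}, {"ax": 0, "ay": 0, "az": 0, "dx": 0, "dy": 0, "dz": 0, "claw": 50}, {"ax": 0, "ay": 0, "az": 0, "dx": 0, "dy": 0, "dz": 0, "claw": 50}])

```text
time_s: 9.85
tcp_pos: [0.5028, -0.2917, 0.0888]
ee_rot: [[0.999, 0.047, 0.003], [0.047, -0.999, -0.001], [0.003, 0.001, -1.0]]
wrist_force: [0.1, 0.3, -0.7]
gripper_width: 0.579
gripper_force: 0.0
```

Call:
play_rows(steps=[{"ax": 0, "ay": 0, "az": 0, "dx": -0.5, "dy": -1, "dz": 4, "claw": 50}, {"ax": 0, "ay": 0, "az": 0, "dx": 0, "dy": 0, "dz": 4, "claw": 50}, {"ax": 0, "ay": 0, "az": 0, "dx": 0, "dy": 0, "dz": 0, "claw": 50}, {"ax": 0, "ay": 0, "az": 0, "dx": 0, "dy": 0, "dz": 0, "claw": 50}])

```text
time_s: 10.25
tcp_pos: [0.5011, -0.2906, 0.0792]
ee_rot: [[0.999, 0.046, -0.0], [0.046, -0.999, 0.0], [-0.0, -0.0, -1.0]]
wrist_force: [-0.2, 0.3, -0.2]
gripper_width: 0.574
gripper_force: 0.0
```

Call:
play_rows(steps=[{"ax": 0, "ay": 0, "az": 0, "dx": 1, "dy": 0, "dz": 0, "claw": 0}, {"ax": 0, "ay": 0, "az": 0, "dx": 0, "dy": 0, "dz": 0, "claw": 0}, {"ax": 0, "ay": 0, "az": 0, "dx": 0, "dy": 0, "dz": 0, "claw": 0}, {"ax": 0, "ay": 0, "az": 0, "dx": 0, "dy": 0, "dz": 0, "claw": 0}, {"ax": 0, "ay": 0, "az": 0, "dx": 0, "dy": 0, "dz": 0, "claw": 0}, {"ax": 0, "ay": 0, "az": 0, "dx": 0, "dy": 0, "dz": 0, "claw": 0}, {"ax": 0, "ay": 0, "az": 0, "dx": 0, "dy": 0, "dz": 0, "claw": 0}, {"ax": 0, "ay": 0, "az": 0, "dx": 0, "dy": 0, "dz": 0, "claw": 0}])

```text
time_s: 11.05
tcp_pos: [0.5022, -0.2905, 0.0793]
ee_rot: [[0.999, 0.046, 0.0], [0.046, -0.999, -0.0], [0.0, 0.0, -1.0]]
wrist_force: [-0.6, -0.4, -0.0]
gripper_width: 0.175
gripper_force: 30.0
```

Call:
play_rows(steps=[{"ax": 0, "ay": 0, "az": 0, "dx": 0, "dy": 0, "dz": -10, "claw": 0}, {"ax": 0, "ay": 0, "az": 0, "dx": 0, "dy": 0, "dz": -30, "claw": 0}, {"ax": 0, "ay": 0, "az": 0, "dx": 0, "dy": 0, "dz": -40, "claw": 0}, {"ax": 0, "ay": 0, "az": 0, "dx": 0, "dy": 0, "dz": -20, "claw": 0}, {"ax": 0, "ay": 0, "az": 0, "dx": 10, "dy": -20, "dz": 0, "claw": 0}, {"ax": 0, "ay": 0, "az": 0, "dx": 18, "dy": -38, "dz": 0, "claw": 0}, {"ax": 0, "ay": 0, "az": 0, "dx": 18, "dy": -38, "dz": 0, "claw": 0}, {"ax": 0, "ay": 0, "az": 0, "dx": 18, "dy": -38, "dz": 0, "claw": 0}, {"ax": 0, "ay": 0, "az": 0, "dx": 18, "dy": -38, "dz": 0, "claw": 0}, {"ax": 0, "ay": 0, "az": 0, "dx": 18, "dy": -38, "dz": 0, "claw": 0}, {"ax": 0, "ay": 0, "az": 0, "dx": 14, "dy": -30, "dz": 0, "claw": 0}, {"ax": 0, "ay": 0, "az": 0, "dx": 7, "dy": -14, "dz": 0, "claw": 0}, {"ax": 0, "ay": 0, "az": 0, "dx": 0, "dy": 0, "dz": 0, "claw": 0}, {"ax": 0, "ay": 0, "az": 0, "dx": 0, "dy": 0, "dz": 0, "claw": 0}, {"ax": 0, "ay": 0, "az": 0, "dx": 0, "dy": 0, "dz": 0, "claw": 0}])

```text
time_s: 12.55
tcp_pos: [0.6108, -0.0323, 0.1794]
ee_rot: [[0.999, 0.045, -0.0], [0.045, -0.999, -0.0], [-0.0, 0.0, -1.0]]
wrist_force: [-0.9, -0.7, -0.3]
gripper_width: 0.174
gripper_force: 30.0
```

```bash
python3 - <<'E'
from h import *
np.set_printoptions(precision=4,suppress=True)
s=sense();print(s['time_s'],s['tcp_pos'],s['ee_rot'],s['wrist_force'],s['gripper_width'])
a=capture('scene');b=capture('wrist')
# scene crop at tip, 3x
im=a['frame'][110:250,190:340]
cv2.imwrite('pics/s4.png',np.hstack([cv2.resize(im,(428,400),interpolation=cv2.INTER_CUBIC),cv2.resize(b['frame'][200:400,190:375],(370,400))]))
E
```

```text
12.55 [ 0.6108 -0.0323  0.1794] [[ 0.999   0.0449 -0.0003]
 [ 0.0449 -0.999  -0.0001]
 [-0.0003  0.0001 -1.    ]] [-0.9245 -0.6504 -0.2895] 0.17360599850958328
```

View pics/s4.png

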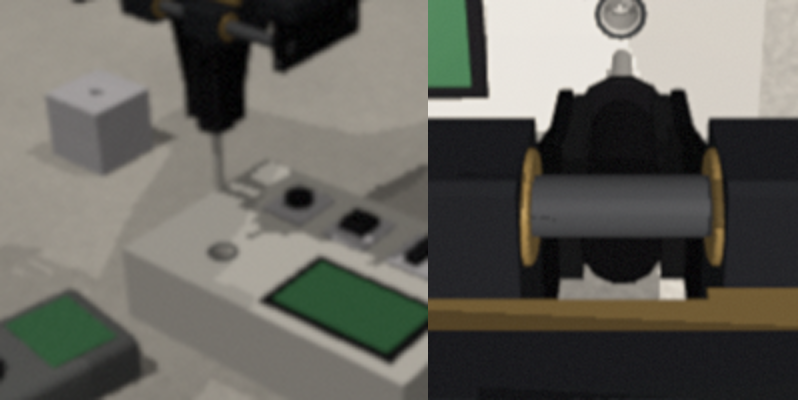

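Left (scene crop): stylus tip at crop (220,188) and hole at (223,252), with the stand now empty. Right (wrist crop): tip at (622,50) and hole at (621,18). I now compute tip and hole for both cameras.

```bash
python3 - <<'E'
from h import *
np.set_printoptions(precision=4,suppress=True)
a=capture('scene');b=capture('wrist')
# dark ring of the hole refined in wrist image
g=cv2.cvtColor(b['frame'],cv2.COLOR_BGR2GRAY)
w=g[193:226,268:306];c=cv2.HoughCircles(cv2.resize(w,None,fx=4,fy=4),cv2.HOUGH_GRADIENT,1,50,param1=120,param2=12,minRadius=30,maxRadius=65)
print('hough',c/4+[268,193,0] if c is not None else None)
hs=world(a,268.2,198.3,.06)[0];hw=world(b,286.7,208.5,.06)[0];print('hole',hs,hw)
for z in(.107,.110,.113):print(z,'tip scene',world(a,267.1,175.5,z)[0],'wrist',world(b,287,225.5,z)[0])
E
```

```text
hough [[[286.125 207.625  12.55 ]]]
hole [ 0.6122 -0.0287  0.06  ] [ 0.6097 -0.0323  0.06  ]
0.107 tip scene [ 0.605 -0.036  0.107] wrist [ 0.6112 -0.0324  0.107 ]
0.11 tip scene [ 0.6085 -0.0324  0.11  ] wrist [ 0.6123 -0.0324  0.11  ]
0.113 tip scene [ 0.612  -0.0289  0.113 ] wrist [ 0.6133 -0.0323  0.113 ]
```

Call:
play_rows(steps=[{"ax": 0, "ay": 0, "az": 0, "dx": -0.5, "dy": -0.5, "dz": 20, "claw": 0}, {"ax": 0, "ay": 0, "az": 0, "dx": 0, "dy": 0, "dz": 15, "claw": 0}, {"ax": 0, "ay": 0, "az": 0, "dx": 0, "dy": 0, "dz": 7, "claw": 0}, {"ax": 0, "ay": 0, "az": 0, "dx": 0, "dy": 0, "dz": 0, "claw": 0}, {"ax": 0, "ay": 0, "az": 0, "dx": 0, "dy": 0, "dz": 0, "claw": 0}, {"ax": 0, "ay": 0, "az": 0, "dx": 0, "dy": 0, "dz": 0, "claw": 0}])

```text
time_s: 13.35
tcp_pos: [0.6114, -0.0307, 0.1383]
ee_rot: [[0.999, 0.046, 0.002], [0.046, -0.999, 0.0], [0.002, -0.0, -1.0]]
wrist_force: [0.4, 0.3, 0.1]
gripper_width: 0.176
gripper_force: 30.0
```

```bash
python3 - <<'E'
from h import *
a=capture('scene');b=capture('wrist')
cv2.imwrite('pics/s5.png',np.hstack([cv2.resize(a['frame'][165:225,235:295],(400,400),interpolation=cv2.INTER_CUBIC),cv2.resize(b['frame'][180:260,246:326],(400,400),interpolation=cv2.INTER_CUBIC)]))
E
```

```text
(no output)
```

View pics/s5.png

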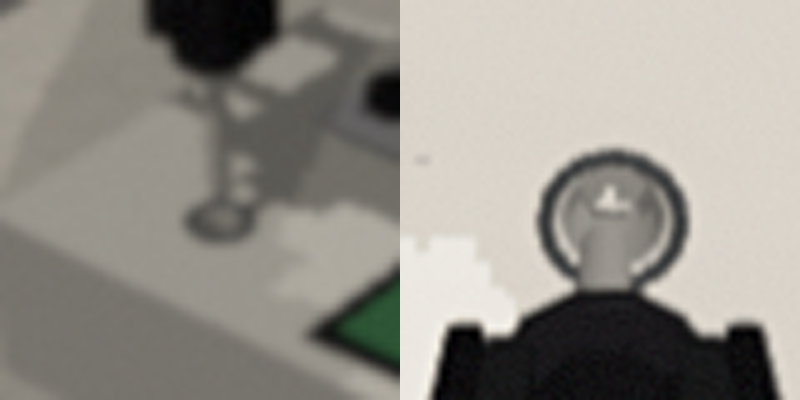

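Scene crop: the shaft (u≈216) comes down just over the hole (220,220). Wrist crop: hole ring centred at (613,220) with the shaft end at u≈608, so it is aligned within about 1 mm. Inserting.

Call:
play_rows(steps=[{"ax": 0, "ay": 0, "az": 0, "dx": 0, "dy": 0.5, "dz": 3, "claw": 0}, {"ax": 0, "ay": 0, "az": 0, "dx": 0, "dy": 0, "dz": 4, "claw": 0}, {"ax": 0, "ay": 0, "az": 0, "dx": 0, "dy": 0, "dz": 4, "claw": 0}, {"ax": 0, "ay": 0, "az": 0, "dx": 0, "dy": 0, "dz": 4, "claw": 0}, {"ax": 0, "ay": 0, "az": 0, "dx": 0, "dy": 0, "dz": 0, "claw": 0}, {"ax": 0, "ay": 0, "az": 0, "dx": 0, "dy": 0, "dz": 0, "claw": 0}])

```text
time_s: 14.05
tcp_pos: [0.6108, -0.0312, 0.122]
ee_rot: [[0.999, 0.046, -0.0], [0.046, -0.999, -0.0], [-0.0, 0.0, -1.0]]
wrist_force: [-0.7, -0.0, 0.6]
gripper_width: 0.176
gripper_force: 30.0
```

Call:
play_rows(steps=[{"ax": 0, "ay": 0, "az": 0, "dx": 0, "dy": 0, "dz": 4, "claw": 0}, {"ax": 0, "ay": 0, "az": 0, "dx": 0, "dy": 0, "dz": 4, "claw": 0}, {"ax": 0, "ay": 0, "az": 0, "dx": 0, "dy": 0, "dz": 2, "claw": 0}, {"ax": 0, "ay": 0, "az": 0, "dx": 0, "dy": 0, "dz": 0, "claw": 0}, {"ax": 0, "ay": 0, "az": 0, "dx": 0, "dy": 0, "dz": 0, "claw": 0}])

```text
time_s: 14.55
tcp_pos: [0.6108, -0.0312, 0.1122]
ee_rot: [[0.999, 0.046, -0.0], [0.046, -0.999, -0.0], [-0.0, 0.0, -1.0]]
wrist_force: [-0.1, -0.0, -0.8]
gripper_width: 0.177
gripper_force: 30.0
```

Tip is at z≈0.043, inside the hole with no side force. Pressing.

Call:
play_rows(steps=[{"ax": 0, "ay": 0, "az": 0, "dx": 0, "dy": 0, "dz": 2, "claw": 0}, {"ax": 0, "ay": 0, "az": 0, "dx": 0, "dy": 0, "dz": 2, "claw": 0}, {"ax": 0, "ay": 0, "az": 0, "dx": 0, "dy": 0, "dz": 1.5, "claw": 0}, {"ax": 0, "ay": 0, "az": 0, "dx": 0, "dy": 0, "dz": 1.5, "claw": 0}, {"ax": 0, "ay": 0, "az": 0, "dx": 0, "dy": 0, "dz": 1, "claw": 0}, {"ax": 0, "ay": 0, "az": 0, "dx": 0, "dy": 0, "dz": 0, "claw": 0}, {"ax": 0, "ay": 0, "az": 0, "dx": 0, "dy": 0, "dz": 0, "claw": 0}])

```text
time_s: 15.25
tcp_pos: [0.6111, -0.0312, 0.1046]
ee_rot: [[0.999, 0.046, 0.001], [0.046, -0.999, -0.0], [0.001, 0.0, -1.0]]
wrist_force: [0.3, 0.6, 3.5]
gripper_width: 0.175
gripper_force: 30.0
```

Call:
play_rows(steps=[{"ax": 0, "ay": 0, "az": 0, "dx": 0, "dy": 0, "dz": 1, "claw": 0}, {"ax": 0, "ay": 0, "az": 0, "dx": 0, "dy": 0, "dz": 0, "claw": 0}, {"ax": 0, "ay": 0, "az": 0, "dx": 0, "dy": 0, "dz": 0, "claw": 0}])

```text
time_s: 15.55
tcp_pos: [0.611, -0.0312, 0.1034]
ee_rot: [[0.999, 0.046, 0.001], [0.046, -0.999, -0.0], [0.001, 0.0, -1.0]]
wrist_force: [0.3, 0.1, 3.1]
gripper_width: 0.177
gripper_force: 30.0
```

Call:
play_rows(steps=[{"ax": 0, "ay": 0, "az": 0, "dx": 0, "dy": 0, "dz": 1, "claw": 0}, {"ax": 0, "ay": 0, "az": 0, "dx": 0, "dy": 0, "dz": 0.5, "claw": 0}, {"ax": 0, "ay": 0, "az": 0, "dx": 0, "dy": 0, "dz": 0, "claw": 0}, {"ax": 0, "ay": 0, "az": 0, "dx": 0, "dy": 0, "dz": 0, "claw": 0}])

```text
time_s: 15.95
tcp_pos: [0.6112, -0.0312, 0.1025]
ee_rot: [[0.999, 0.047, 0.001], [0.047, -0.999, -0.0], [0.001, 0.0, -1.0]]
wrist_force: [-0.8, 0.7, 6.1]
gripper_width: 0.181
gripper_force: 30.0
```

Call:
play_rows(steps=[{"ax": 0, "ay": 0, "az": 0, "dx": 0, "dy": 0, "dz": 0.7, "claw": 0}, {"ax": 0, "ay": 0, "az": 0, "dx": 0, "dy": 0, "dz": 0, "claw": 0}, {"ax": 0, "ay": 0, "az": 0, "dx": 0, "dy": 0, "dz": 0, "claw": 0}, {"ax": 0, "ay": 0, "az": 0, "dx": 0, "dy": 0, "dz": 0, "claw": 0}, {"ax": 0, "ay": 0, "az": 0, "dx": 0, "dy": 0, "dz": 0, "claw": 0}])

```text
time_s: 16.45
tcp_pos: [0.6112, -0.0312, 0.1024]
ee_rot: [[0.999, 0.047, 0.001], [0.047, -0.999, -0.0], [0.001, 0.0, -1.0]]
wrist_force: [-1.7, 0.5, 8.1]
gripper_width: 0.174
gripper_force: 30.0
```

The button is at its stop: the force rose to 8 N while the height stayed constant. Handing in.

```bash
python3 -c "
from station import *
print(finish_job())"
```

```text
the job is handed in; nothing more can be done
None
```

I pressed the round key and then the bar key, and handed the job in with the gripped stylus holding the restart button down on its stop at about 8 N; the hand-in gave no verdict.

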